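# Trial spin of the inoculating turntable, caught at its index mark

## Robot

A 7-joint arm with a two-finger parallel gripper is mounted at the origin on the work surface. World frame = base frame: x ahead of the robot, y to its left, z up, the work surface at z = 0. Lengths are in m, angles in rad, forces in N, time in s.
With the tool pointing down it reaches from about 0.425 to 0.925 m from the base axis. Payload 6.8 kg.
Tool frame: the origin (TCP) lies midway between the tips of the shut fingers; the grasp point (between the pads) lies 19 mm behind it (ctrl.grip_point_offset is the distance from the TCP to the grasp point, in m); z points along the fingers, y is the line along which they close (so a half turn about z gives the same grasp; the last joint's range is limited). The gripper opens to 85 mm and grips with 20 to 120 N. Pads are 22 mm wide; open, the fingers measure 114 mm over their backs; the gripper's body (76 mm by 85 mm) begins 54 mm behind the grasp point. The pads swing forward as they close: fully open they stand 13 mm farther back than shut.
Start: joints at [1.014, 0.477, 0.022, 1.555, -0.011, 1.109, -0.083], TCP at [0.293, -0.608, 0.231] pointing down, gripper open.
Joint ranges: [-2.96, 2.96], [-0.34, 2.1], [-1.41, 1.46], [0.24, 2.44], [-1.37, 4.51], [0.17, 1.92], [-2.96, 2.96]. Speed limits (rad/s): [2.39, 2.39, 3.14, 3.14, 3.14, 3.14, 3.14].

## Interface

Orientations are given as a unit quaternion [w, x, y, z].
In Python, from plant import monitor, imaging, workorder, ctrl gives the robot as it stands.
- The arm moves only by the shell command python3 -m pendant 'ROWS'. ROWS is JSON, a list that holds one entry, the list of rows, each a list of 7 numbers: the shift along the tool's x, y, z in m, then the turn, a rotation vector about the tool's x, y, z in rad, then the finger opening in m, from 0 to 0.0854. A call has 1 to 12 rows; each row is the pose to reach, as a shift and turn from the pose commanded when the call began, along the tool's axes at that moment; what a row does not reach only later rows make up. A row lasts 1/8 s, in which the tool goes at most 62.5 mm and 10.7 degrees, less where a joint would pass 70% of its speed; a pose out of reach is approached as far as the arm can. A call with a gripper value outside its range is refused whole. The fingers move at their own pace and stop on an object; the grip force is fixed at half the most. Time passes only in rows, so rows that repeat a pose let the fingers close. It gives the time, the measured TCP pose, the force, the opening and the grip force at its end, in the units of the state.
- monitor.state(): the state, without advancing time (a new reading comes with each control period).
- imaging.capture(name): name is "scene" or "side" or "wrist"; returns the picture (480x640x3 uint8, red, green, blue); there is no depth.
- imaging.get_calibration(name): a dict with "K" (3x3 intrinsics, pixels), "dist_coeffs" ([k1, k2, p1, p2, k3] as OpenCV has them; the pictures are not rectified), "origin" and "orientation" of the camera in the world; the wrist camera has in their place "mount" (4x4, takes a point from camera to tool coordinates, whose origin is the TCP and whose axes are the flange's). Camera axes: x right, y down, z forward; pixel columns grow to the right and rows downward; lengths in m; the calibration is good to about 2 mm. A picture is of the moment at which its call begins: read the wrist's pose just before it. get_calibration takes no time and is no camera call.
- workorder.job_done(): hands the job in; it is judged then, once.
The state is a dict: "time": time; "joints": joint angles; "dq": joint speeds; "joint_efforts": joint torques, N m; "position": TCP position; "tcp_rot": TCP orientation; "wrist_force": force on the tool from outside, world axes, zero at the start; "torque": the same for the moment, N m; "finger_gap": finger opening in m; "finger_force": force on a finger pad.
Only numpy, scipy, OpenCV 4.12 (cv2) and the standard library are available. Lean on these libraries where they do the work, as an engineer would, in place of code of your own. Each camera call takes 0.05 s, during which the arm holds its last target. There are 200 camera calls.

## Task

Give the inoculating turntable with the Petri dish on it a trial spin: flick it round with a fingertip, hard enough to carry it a couple of turns or more, and let it run free by itself for at least three seconds; then, while it is still turning, brake it with a fingertip on the disc so that its long index line stops at the pointer on the stand, within about a centimetre, press there for a moment, and take the hand clear without turning it again. Once it is turning, the disc may come to rest only at the pointer (the last two or three centimetres may be eased with the fingertip): do not let it stop elsewhere and then turn it round. Pick nothing up, do not touch the dish, and leave the stand where it is and the other things on the bench undisturbed.

Things in the scene. Friction and masses are not known exactly. Their poses are not given: they have to be found in the camera images.
- stand: grey cast stand of the inoculating turntable, 1.7 kg, loose on rubber feet, base 160 mm across; origin at the centre of its underside, on the disc's axis; z up. On its own -x side a steel pointer bracket rises from the base just outside the disc: 93 to 113 mm from the axis, 20 mm wide, top at z = 56 mm
- pointer (a point): point on the stand that the pointer indicates: 88 mm from the axis, on the stand's -x side, at the height of the disc's upper face (z = 52 mm)
- turntable: level aluminium disc, 180 mm across, 5 mm thick, about 0.35 kg (0.28 to 0.44), free to turn on the stand; origin on the axis at its underside, flat upper face at z = 52 mm. A dark index line 8 mm wide runs from 59 to 90 mm from the axis along its own -x; eleven short thin ticks near the edge elsewhere. Three pins stand on it; outside them the face is bare from 58 to 90 mm from the axis
- pin0 (a point): top centre of an upright steel pin on the disc, 10 mm in diameter, 12 mm tall (top at z = 64 mm), 52.5 mm from the axis, turning with the disc; it may be pushed. It stands 120 degrees clockwise (seen from above) of the index line
- pin1 (a point): the same for the pin on the index line's own radius, inward of the line
- pin2 (a point): the same for the third pin, 120 degrees anticlockwise of the index line
- index_line (a point): outer part of the long index line on the disc, 88 mm from the axis, on the upper face; it falls on point pointer when the disc is at its mark
- spin (a joint): angle of the disc on its stand, rad, anticlockwise from above, no stops, counts on past whole turns; line at the pointer at 0 and multiples of 2 pi; 1.8 to 4.5 at the start. May be spun either way. Its grease-damped bearing slows it by 9 to 15 % of its speed each second plus 0.04 to 0.08 rad/s; a fingertip pressed on its face near the edge with a newton or two stops it almost at once
- dish: closed clear plastic Petri dish with agar, 90 mm across, 15 mm tall, 35 g, lying loose on the disc between the three pins with 2.5 mm play and turning with it; origin at the centre of its underside
- spreader: an L-shaped steel spreader, 6 mm rod about 200 mm long, lying on the bench near the turntable; a bystander
- pen: a fat marker pen, 133 mm long, lying on the bench near the turntable; a bystander
- dish_stack: a stack of four spare Petri dishes, 90 mm across, 62 mm tall, on the bench; a bystander
- beaker: an empty glass beaker, 76 mm across, 95 mm tall, on the bench; a bystander
- wash_bottle: a wash bottle with a bent spout, 63 mm across, 175 mm tall; a bystander
- sponge: a washing-up sponge, 105 x 68 x 30 mm; a bystander
- tube_rack: a wooden rack of stoppered test tubes, 70 x 200 mm, 133 mm tall; a bystander
Mind the look-alikes: they are no part of the job. Leave any orange or pink look-alike of the stand alone.

How it is judged:
On the way, in this order (a step that is already met when the one before it is completed fails the run):
1. flicked: the disc turns by itself, faster than 1 rad/s, with no finger on it, for 2.5 s ((velocity of joint spin above 1 rad/s or velocity of joint spin below -1 rad/s) and contact force between the fingers and turntable below 0.05 N), for 2.5 s.
2. braked: the disc stands still under the fingertip with its index line within 15 mm of the pointer (horizontal distance between index_line and pointer below 0.015 m and contact force between the fingers and turntable above 0.2 N and velocity of joint spin between -0.05 and 0.05 rad/s), for 0.1 s.
At the end, for the whole second after the job is handed in: The disc is at rest (under 0.05 rad/s) with its index line within 15 mm of the pointer, after a free run of at least 2.5 s above 1 rad/s and a stop under the fingertip; the dish lies between its pins, the stand stands within 20 mm of where it was, and the hand is clear (horizontal distance between index_line and pointer below 0.015 m and velocity of joint spin between -0.05 and 0.05 rad/s and horizontal distance between dish and stand below 0.006 m and distance of stand from where it was at the start of the episode below 0.02 m and angle between stand's own z axis and vertical below 0.05 rad); the robot touches nothing.
It fails at once if the disc, once turned away from its start past the index (joint above 4.8 or below 1.5), comes to rest with the index line more than 35 mm from the pointer ((value of joint spin above 4.8 rad or value of joint spin below 1.5 rad) and velocity of joint spin between -0.02 and 0.02 rad/s and horizontal distance between index_line and pointer above 0.035 m).
It fails at once if the dish is touched (contact force between the fingers and dish above 0.3 N).
It fails at once if the dish is lifted or leaves its place between the pins (horizontal distance between dish and stand above 0.008 m or z of dish in the frame of stand above 0.06 m).
It fails at once if the stand is lifted, tipped or shoved more than 20 mm (distance of stand from where it was at the start of the episode above 0.02 m or angle between stand's own z axis and vertical above 0.1 rad).
It fails at once if another thing on the bench is moved more than 20 mm (distance of any of spreader, pen, dish_stack, beaker, wash_bottle, sponge, tube_rack from where it was at the start of the episode above 0.02 m).
It also fails if it takes over 64 s, if anything falls off the work surface, if the arm or the gripper's body presses on something with over 40 N, if the wrist force passes 120 N, or if a joint passes its speed limit or range.

## Working session

There is one attempt and no reset: what is moved stays moved. The work goes in short steps, Python scripts to look and compute and a shell command to move; the robot and the scene stay as the last step left them, time stands still between calls to the robot, and variables do not carry over. Pictures are saved under pics/ and viewed, at most 10 in all, crops included, and the job is handed in when it is done.

```bash
ls; mkdir -p pics; python3 - <<'E'
from plant import monitor, imaging
import cv2,numpy as np
s=monitor.state();print(s)
a=[imaging.capture(n) for n in("scene","side")]
for n,i in zip(("scene","side"),a):
    cv2.imwrite(f"pics/{n}0.png",i[:,:,::-1]);c=imaging.get_calibration(n);print(n,c)
print(imaging.get_calibration("wrist"))
E
```

```text
pics
{'time': 0.0, 'joints': array([ 1.01390743,  0.47780052,  0.02233687,  1.55645024, -0.01150186,
        1.109283  , -0.08312387]), 'dq': array([-0.0008974 , -0.00059655,  0.00134381,  0.00039693, -0.00074637,
       -0.00083092,  0.00019442]), 'joint_efforts': array([-1.82598083e-04, -5.96439743e+01,  1.60775911e+00, -2.81203830e+01,
        1.24326753e-02,  9.05654335e-03,  4.03200681e-05]), 'position': array([ 0.2925998 , -0.60763342,  0.23032588]), 'tcp_rot': array([-8.66762187e-04,  9.74928690e-01,  2.22515678e-01, -2.65436795e-04]), 'wrist_force': array([-0.00448435,  0.10519685, -0.67981598]), 'torque': array([-0.01593612, -0.0054455 ,  0.02694495]), 'finger_force': 0.0, 'finger_gap': 0.08538554736691086}
scene {'K': array([[536.755894  ,   0.        , 311.73068254],
       [  0.        , 536.755894  , 240.66716988],
       [  0.        ,   0.        ,   1.        ]]), 'dist_coeffs': array([-0.12697321,  0.        ,  0.        ,  0.        ,  0.        ]), 'origin': array([1.26614622, 0.22730165, 1.19165336]), 'orientation': array([-0.18916511,  0.57687185,  0.75314547, -0
[... 294 characters left out ...]
64244966, 0.86655935]), 'orientation': array([ 0.09180936, -0.24278989,  0.89556514, -0.36136848])}
{'K': array([[394.35364075,   0.        , 319.16788831],
       [  0.        , 394.35364075, 239.456084  ],
       [  0.        ,   0.        ,   1.        ]]), 'dist_coeffs': array([-0.07262507,  0.        ,  0.        ,  0.        ,  0.        ]), 'mount': array([[-8.36690437e-05, -9.58564998e-01, -2.84873898e-01,
         7.19637371e-02],
       [ 9.99999990e-01, -4.74921461e-05, -1.33900418e-04,
        -7.52297104e-04],
       [ 1.14822981e-04, -2.84873906e-01,  9.58564992e-01,
        -1.43286380e-01],
       [ 0.00000000e+00,  0.00000000e+00,  0.00000000e+00,
         1.00000000e+00]])}
```

View pics/scene0.png

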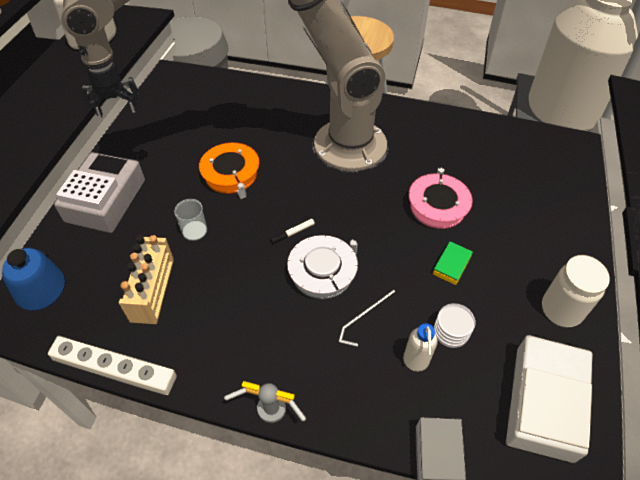

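View pics/side0.png

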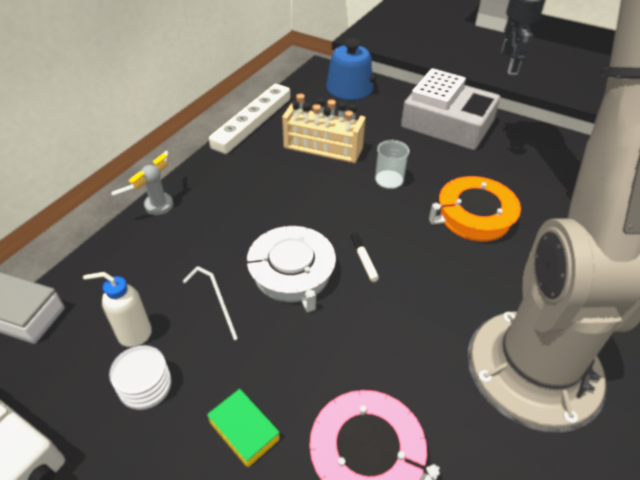

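```bash
cat > h.py <<'E'
import numpy as np,cv2
from scipy.spatial.transform import Rotation as R
from plant import imaging,monitor
def cam(n,s=None):
    c=imaging.get_calibration(n)
    if n=="wrist":
        q=s["tcp_rot"];Rt=R.from_quat(np.r_[q[1:],q[0]]).as_matrix();m=c["mount"]
        return c["K"],c["dist_coeffs"],Rt@m[:3,:3],s["position"]+Rt@m[:3,3]
    q=c["orientation"];return c["K"],c["dist_coeffs"],R.from_quat(np.r_[q[1:],q[0]]).as_matrix(),c["origin"]
def px2w(C,uv,z):
    K,d,Rc,o=C;uv=np.array(uv,float).reshape(-1,1,2)
    p=cv2.undistortPoints(uv,K,d)[:,0];r=np.c_[p,np.ones(len(p))]@Rc.T
    return o+r*((z-o[2])/r[:,2])[:,None]
def w2px(C,P):
    K,d,Rc,o=C;P=np.array(P,float).reshape(-1,3)
    return cv2.projectPoints((P-o)@Rc,np.zeros(3),np.zeros(3),K,d)[0][:,0]
def rectify(C,img,cx,cy,z=0.052,half=0.13,n=520):
    g=np.linspace(-half,half,n);X,Y=np.meshgrid(cx+g,cy-g)  # right=+x, up=+y
    m=w2px(C,np.c_[X.ravel(),Y.ravel(),np.full(X.size,z)]).astype(np.float32).reshape(n,n,2)
    return cv2.remap(img,m[...,0],m[...,1],cv2.INTER_LINEAR)
E
python3 - <<'E'
from h import *
S=cam("scene");D=cam("side")
print(px2w(S,[(322,264)],.052),px2w(D,[(291,259)],.052))
print("ptr",px2w(S,[(353,245)],.056),px2w(D,[(309,294)],.056))
c=(px2w(S,[(322,264)],.052)+px2w(D,[(291,259)],.052))[0]/2
i=[rectify(C,cv2.imread(f"pics/{n}0.png"),c[0],c[1],n=400) for n,C in(("scene",S),("side",D))]
cv2.imwrite("pics/r0.png",np.hstack(i))
print("c",c)
w=[px2w(S,[p],0)[0,:2].round(3) for p in[(346,344),(395,291),(340,330),(275,240),(313,222),(455,325),(193,230),(418,360)]];print(w)
E
```

```text
[[0.50931365 0.03969982 0.052     ]] [[0.5005064 0.0419071 0.052    ]]
ptr [[0.43246566 0.1038821  0.056     ]] [[0.42105532 0.10317047 0.056     ]]
c [0.50491002 0.04080346 0.052     ]
[array([0.688, 0.147]), array([0.508, 0.236]), array([0.655, 0.124]), array([ 0.43 , -0.115]), array([ 0.341, -0.03 ]), array([0.569, 0.4  ]), array([ 0.457, -0.352]), array([0.686, 0.324])]
```

View pics/r0.png

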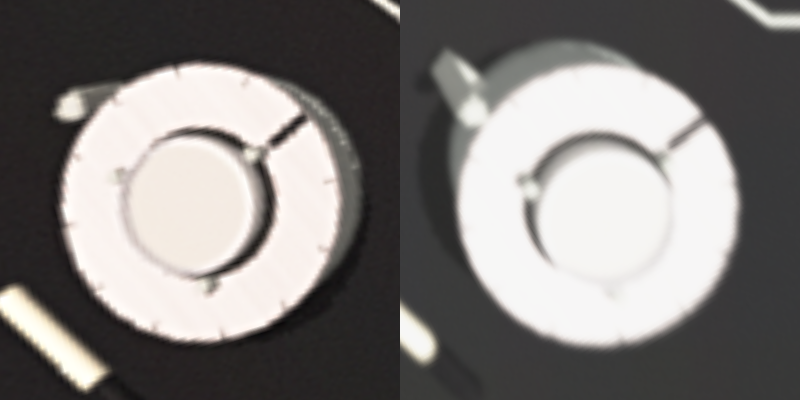

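Candidates in the scene view: orange ring (229,167), pink ring (441,200), and the grey/white turntable with dish (322,265). The grey one is meant, since it has the dish and is neither orange nor pink, and the rectified crops confirm it. They show a pointer bracket at about 138°, and an index line at about 41°. Next I'll fit the centre, pointer and line.

```bash
cat >> h.py <<'E'
def disc_fit(C,img,c,half=0.13,n=520,th=170):
    g=cv2.cvtColor(rectify(C,img,c[0],c[1],half=half,n=n),cv2.COLOR_BGR2GRAY)
    cs,_=cv2.findContours((g>th).astype(np.uint8),cv2.RETR_EXTERNAL,cv2.CHAIN_APPROX_NONE)
    k=max(cs,key=cv2.contourArea);k=cv2.convexHull(k)
    (x,y),ax,_=cv2.fitEllipse(k);s=2*half/(n-1)
    return np.array([c[0]-half+x*s,c[1]+half-y*s]),np.array(ax)*s
def line_angle(C,img,c,r0=.064,r1=.085):
    """world angle (deg) of dark line: min of radial mean with 8mm window; returns angle, contrast"""
    a=np.radians(np.arange(0,360,.5));r=np.linspace(r0,r1,12);A,Q=np.meshgrid(a,r)
    P=np.c_[(c[0]+Q*np.cos(A)).ravel(),(c[1]+Q*np.sin(A)).ravel(),np.full(A.size,.052)]
    m=w2px(C,P).astype(np.float32).reshape(*A.shape,2)
    g=cv2.cvtColor(cv2.remap(img,m[...,0],m[...,1],cv2.INTER_LINEAR),cv2.COLOR_BGR2GRAY).astype(float)
    p=g.mean(0);w=np.clip(np.median(p)-p,0,None);w[w<25]=0
    return a,p,w
E
python3 - <<'E'
from h import *
c=np.array([.505,.039])
for n in("scene","side"):
    C=cam(n);im=cv2.imread(f"pics/{n}0.png")
    for th in(130,170,200):
        print(n,th,*disc_fit(C,im,c,th=th))
    cc,_=disc_fit(C,im,c,th=170)
    a,p,w=line_angle(C,im,cc);k=np.nonzero(w)[0];print(np.degrees(a[k]).round(1),w[k].round())
    P=px2w(C,[{"scene":(353,245),"side":(309,295)}[n]],.056)[0,:2]-cc;print("ptr",np.degrees(np.arctan2(P[1],P[0])),np.hypot(*P))
E
```

```text
scene 130 [0.50598772 0.03917534] [0.18159816 0.18341392]
scene 170 [0.5057732  0.03892185] [0.17985639 0.18089024]
scene 200 [0.50565473 0.03877161] [0.17861575 0.17923349]
[36.  36.5 37.  37.5 38.  38.5 39.  39.5 40.  40.5 41.  41.5 42.  42.5
 43.  43.5] [ 38.  61.  89. 118. 148. 173. 192. 203. 206. 195. 177. 150. 118.  85.
  54.  30.]
ptr 138.4547777202068 0.09794809851890582
side 130 [0.49184232 0.04965527] [0.18068212 0.2310612 ]
side 170 [0.49958622 0.04130766] [0.17908634 0.19814472]
side 200 [0.49987283 0.04060841] [0.17788417 0.19360324]
[31.5 32.  32.5 33.  33.5 34.  34.5 35.  35.5 36.  36.5 37.  37.5 38. ] [ 37.  50.  62.  78.  90. 100. 111. 112. 105.  94.  82.  65.  49.  35.]
ptr 141.2884720309422 0.10222607980833795
```

```bash
python3 -m pendant '[[[0.035,-0.036,0,0,0,-0.14,0],[0.07,-0.072,0,0,0,-0.28,0],[0.105,-0.108,0,0,0,-0.42,0],[0.14,-0.144,0,0,0,-0.56,0],[0.175,-0.18,0,0,0,-0.7,0],[0.21,-0.216,0,0,0,-0.84,0],[0.25,-0.257,0,0,0,-0.98,0],[0.29,-0.298,0.01,0,0,-1.12,0],[0.33,-0.34,0.03,0,0,-1.26,0],[0.375,-0.386,0.05,0,0,-1.42,0],[0.416,-0.427,0.06,0,0,-1.571,0],[0.416,-0.427,0.06,0,0,-1.571,0]]]'
python3 - <<'E'
from h import *
s=monitor.state();im=imaging.capture("wrist")
print(s["joints"].round(3),s["position"],s["tcp_rot"],s["wrist_force"],s["finger_gap"])
im=im[:,:,::-1].copy();cv2.imwrite("pics/w1.png",im)
C=cam("wrist",s);a=np.radians(np.arange(0,360,5))
c=np.array([.505,.038])
for r in(.09,):
    for p in w2px(C,np.c_[c[0]+r*np.cos(a),c[1]+r*np.sin(a),0*a+.052]): cv2.circle(im,tuple(int(v) for v in p),1,(0,0,255),-1)
cv2.imwrite("pics/w1o.png",im)
E
```

```text
time: 1.6
position: [0.4829, -0.0376, 0.1707]
tcp_rot: [-0.001, 0.528, 0.849, 0.001]
wrist_force: [0.5, -0.3, -0.1]
finger_gap: 0.0004
finger_force: 0.0
[ 0.424  0.288 -0.55   2.032  0.192  0.872  0.227] [ 0.48289847 -0.03760099  0.17068212] [-0.00097674  0.52784741  0.84933806  0.00101336] [ 0.51409419 -0.32499256 -0.12601392] 0.0003829407353356045
```

View pics/w1o.png

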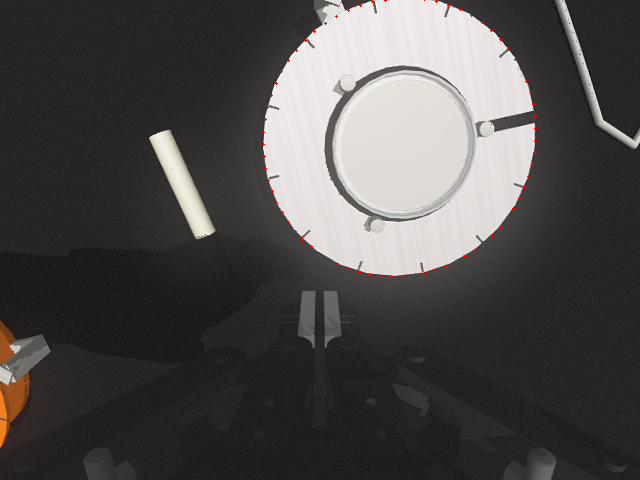

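```bash
cat >> h.py <<'E'
c0=np.array([.505,.038])
def rel(s):
    q=s["tcp_rot"];Rt=R.from_quat(np.r_[q[1:],q[0]]).as_matrix();d=s["position"][:2]-c0
    return d@Rt[:2,0]/np.hypot(*Rt[:2,0]),d@Rt[:2,1]/np.hypot(*Rt[:2,1]),np.degrees(np.arctan2(Rt[1,0],Rt[0,0])),Rt[:,2]
E
python3 - <<'E'
from h import *
s=monitor.state();im=cv2.imread("pics/w1.png");C=cam("wrist",s)
print(rel(s),s["position"])
a,p,w=line_angle(C,im,c0);k=w>25;print("line",np.degrees((a*w)[k].sum()/w[k].sum()),w.max(),np.degrees(a[k]).round())
t=px2w(C,[(330,10)],.056)[0,:2]-c0;print(np.degrees(np.arctan2(t[1],t[0])),np.hypot(*t))
E
```

```text
(np.float64(-0.06069943226380445), np.float64(-0.05472277858559313), np.float64(115.97911340983934), array([-0.00107494,  0.00110492, -0.99999881])) [ 0.48239578 -0.04053692  0.17077307]
line 39.10237296558579 160.66666666666669 [  7.  35.  36.  36.  36.  37.  38.  38.  38.  39.  40.  40.  40.  41.
  42.  70. 101.]
147.83808955003263 0.09251683325196793
```

```bash
python3 -m pendant '[[[-0.002,0.012,0.04,0,0,0,0],[-0.002,0.012,0.08,0,0,0,0],[-0.002,0.012,0.105,0,0,0,0],[-0.002,0.012,0.113,0,0,0,0],[-0.002,0.012,0.113,0,0,0,0],[-0.002,0.012,0.113,0,0,0,0],[-0.002,0.012,0.113,0,0,0,0]]]'
python3 -c "
from h import *
s=monitor.state();print(rel(s),s['position'],s['wrist_force'])"
python3 -m pendant '[[[0,0,0.002,0,0,0,0],[0,0,0.004,0,0,0,0],[0,0,0.006,0,0,0,0],[0,0,0.006,0,0,0,0]]]'
```

```text
time: 2.52
position: [0.4948, -0.0397, 0.0593]
tcp_rot: [0.001, 0.532, 0.847, 0.0]
wrist_force: [0.3, -0.5, 0.1]
finger_gap: -0.0
finger_force: 0.0
(np.float64(-0.06562887803994358), np.float64(-0.04287875576246897), np.float64(115.70851639344012), array([ 1.90954596e-03, -3.37770078e-04, -9.99998120e-01])) [ 0.49483516 -0.0397329   0.05930173] [ 0.25171109 -0.53850398  0.11403384]
time: 3.02
position: [0.4941, -0.0395, 0.0522]
tcp_rot: [-0.0, 0.532, 0.847, -0.0]
wrist_force: [-0.4, -0.5, 0.7]
finger_gap: 0.0002
finger_force: 0.0
```

```bash
python3 -m pendant '[[[0,0,0.002,0,0,0,0],[0,0,0.002,0,0,0,0]]]';python3 -m pendant '[[[0,0,0.002,0,0,0,0],[0,0,0.002,0,0,0,0]]]';python3 -c "
from h import *
s=monitor.state();print(rel(s),s['position'],s['wrist_force'])"
python3 -m pendant '[[[0,0,-0.009,0,0,0,0],[0,0,-0.009,0,0,0,0],[0,0,-0.009,0,0,0,0]]]';python3 -c "
from h import *
s=monitor.state();print(rel(s),s['position'],s['wrist_force'])"
```

```text
time: 3.28
position: [0.4964, -0.0398, 0.0519]
tcp_rot: [0.002, 0.532, 0.847, 0.001]
wrist_force: [-1.0, -1.5, 14.7]
finger_gap: 0.0003
finger_force: 7.0
time: 3.52
position: [0.4987, -0.0399, 0.0518]
tcp_rot: [0.004, 0.532, 0.847, 0.002]
wrist_force: [-0.9, -2.4, 28.4]
finger_gap: -0.0004
finger_force: 14.2
(np.float64(-0.06747861714295028), np.float64(-0.039440734192711525), np.float64(115.71068990069116), array([ 0.00869989, -0.00136209, -0.99996123])) [ 0.49874032 -0.03990737  0.05176993] [-0.89141059 -2.3820464  28.44251337]
time: 3.9
position: [0.4936, -0.0396, 0.0568]
tcp_rot: [-0.0, 0.532, 0.847, -0.0]
wrist_force: [0.2, -1.2, 0.5]
finger_gap: 0.0001
finger_force: 0.0
(np.float64(-0.06491490857333372), np.float64(-0.04397510121845968), np.float64(115.72570394582957), array([-9.79268870e-04,  8.09782433e-05, -9.99999517e-01])) [ 0.49356081 -0.03956866  0.05681202] [ 0.22222876 -1.23331548  0.45470672]
```

```bash
python3 -m pendant '[[[0.0035,0,0,0,0,0,0],[0.0035,0.008,0,0,0,0,0],[0.0035,0.016,0,0,0,0,0],[0.0035,0.028,0,0,0,0,0],[0.0035,0.052,0,0,0,0,0],[0.0035,0.082,0,0,0,0,0],[0.0,0.108,-0.02,0,0,0,0],[-0.005,0.112,-0.06,0,0,0,0],[-0.005,0.112,-0.06,0,0,0,0]]]'
cat >> h.py <<'E'
def look(n,k,name):
    out=[]
    for i in range(k):
        s=monitor.state();im=imaging.capture(n)[:,:,::-1].copy()
        if i==0: cv2.imwrite(f"pics/{name}.png",im)
        a,p,w=line_angle(cam(n,s),im,c0)
        j=np.argmax(np.convolve(np.r_[w[-8:],w,w[:8]],np.ones(17),"valid"));q=(np.arange(j-8,j+9))%len(w)
        out.append((s["time"],np.degrees(np.angle((w[q]*np.exp(1j*a[q])).sum()))%360,w[j]))
    return np.array(out)
E
python3 -c "
from h import *
o=look('scene',8,'s2');print(o.round(2));print(rel(monitor.state()),monitor.state()['position'])"
```

```text
time: 5.03
position: [0.6005, 0.0054, 0.1202]
tcp_rot: [0.002, 0.532, 0.847, 0.002]
wrist_force: [-0.6, -0.7, -0.8]
finger_gap: -0.0001
finger_force: 0.0
[[  5.03 264.   213.08]
 [  5.08 263.   213.  ]
 [  5.12 255.   212.79]
 [  5.18 263.5  213.83]
 [  5.22 264.   213.42]
 [  5.28 263.   214.58]
 [  5.32 263.51 213.83]
 [  5.38 263.   213.5 ]]
(np.float64(-0.06991973260668792), np.float64(0.06797431745547489), np.float64(115.72956819165265), array([-1.42116189e-03, -1.21460010e-05, -9.99998990e-01])) [0.59658876 0.0045219  0.11652195]
```

View pics/s2.png

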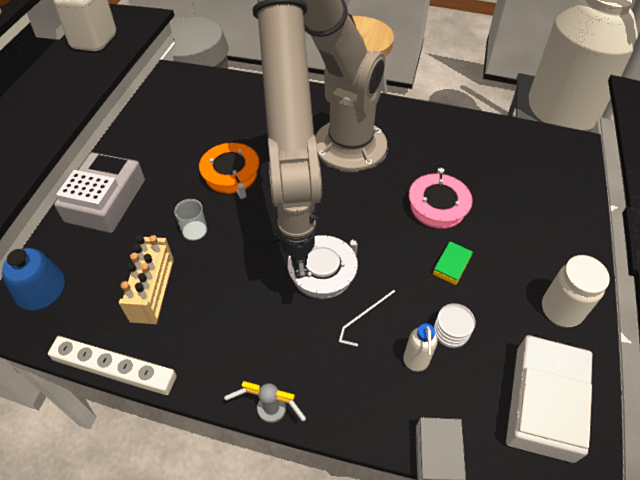

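```bash
python3 -c "
from h import *
o=look('side',12,'d2');print(o.round(2))"
```

```text
[[  5.42 316.71 120.83]
 [  5.48 329.85 116.08]
 [  5.52 342.56 123.58]
 [  5.58 355.2  112.25]
 [  5.62   7.62 117.08]
 [  5.68  20.22 105.25]
 [  5.72  32.72 102.58]
 [  5.78  45.09 109.92]
 [  5.82  57.5  114.83]
 [  5.88  69.76 115.42]
 [  5.92  81.92 118.75]
 [  5.98  94.15 137.25]]
```

View pics/d2.png

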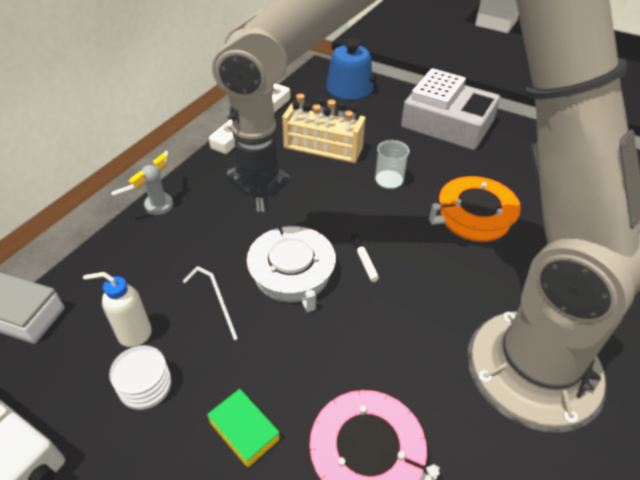

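```bash
python3 -m pendant '[[[0.01,-0.03,-0.04,0,0,0,0],[0.04,-0.06,-0.05,0,0,0,0],[0.06,-0.07,-0.05,0,0,0,0],[0.06,-0.07,-0.05,0,0,0,0],[0.06,-0.07,-0.05,0,0,0,0],[0.06,-0.07,-0.05,0,0,0,0]]]'
python3 - <<'E'
from h import *
s=monitor.state();im=imaging.capture("wrist")[:,:,::-1].copy();C=cam("wrist",s)
print(rel(s),s["position"],s["time"])
a=np.radians(np.arange(0,360,5))
for p in w2px(C,np.c_[c0[0]+.09*np.cos(a),c0[1]+.09*np.sin(a),0*a+.052]): cv2.circle(im,tuple(int(v) for v in p),1,(0,0,255),-1)
for d,col in((135,(255,0,0)),(140,(0,200,0)),(145,(0,0,255))):
    r=np.linspace(.093,.125,20);t=np.radians(d)
    for p in w2px(C,np.c_[c0[0]+r*np.cos(t),c0[1]+r*np.sin(t),0*r+.056]): cv2.circle(im,tuple(int(v) for v in p),0,col,-1)
u=w2px(C,[[c0[0]+.1*np.cos(2.44),c0[1]+.1*np.sin(2.44),.056]])[0].astype(int);print(u)
x=max(u[0]-100,0);y=max(u[1]-80,0)
cv2.imwrite("pics/w3.png",cv2.resize(im[y:y+160,x:x+200],None,fx=4,fy=3.75) if 0 else cv2.resize(im[y:y+150,x:x+200],None,fx=4,fy=4,interpolation=cv2.INTER_CUBIC))
print(look('side',3,'x').round(2))
E
```

```text
time: 6.78
position: [0.5089, 0.0278, 0.1669]
tcp_rot: [-0.0, 0.532, 0.847, 0.0]
wrist_force: [0.1, 0.2, -0.0]
finger_gap: 0.0
finger_force: 0.0
(np.float64(-0.010861187171760728), np.float64(-0.0009306625986095696), np.float64(115.67235983602566), array([-2.41868423e-04,  3.07525099e-04, -9.99999923e-01])) [0.50886654 0.02780778 0.16686694] 6.775
[254  74]
[[  6.82 284.71 124.58]
 [  6.88 295.46 113.33]
 [  6.92 244.51  62.08]]
```

View pics/w3.png

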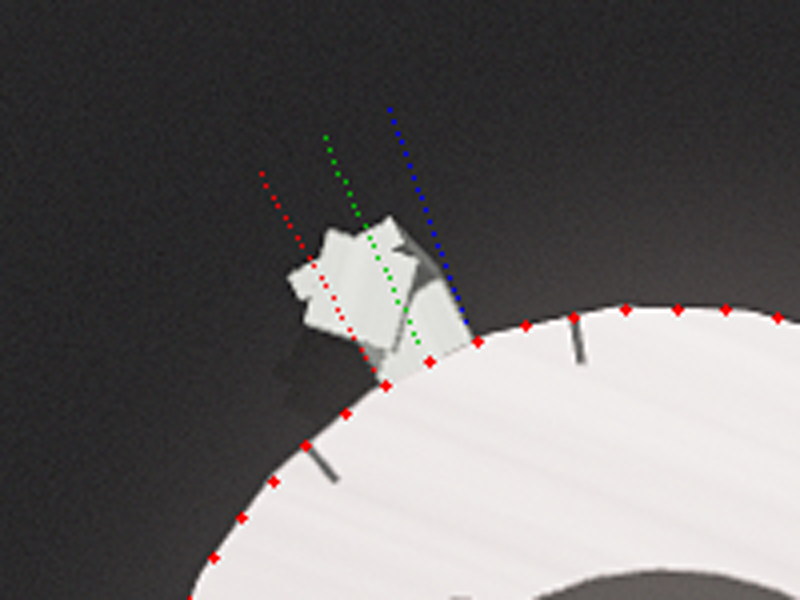

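```bash
python3 -m pendant '[[[-0.04,0,0,0,0,0,0],[-0.063,0.001,0.01,0,0,0,0],[-0.063,0.001,0.05,0,0,0,0],[-0.063,0.001,0.09,0,0,0,0],[-0.063,0.001,0.105,0,0,0,0],[-0.063,0.001,0.109,0,0,0,0],[-0.063,0.001,0.109,0,0,0,0],[-0.063,0.001,0.109,0,0,0,0]]]'
cat >> h.py <<'E'
def scan(n,k,lo,hi,dt=0):
    """line angles only within [lo,hi] deg (visible arc)"""
    out=[]
    for i in range(k):
        s=monitor.state();im=imaging.capture(n)[:,:,::-1].copy()
        a,p,w=line_angle(cam(n,s),im,c0);w=w*((np.degrees(a)>=lo)&(np.degrees(a)<=hi))
        j=np.argmax(np.convolve(w,np.ones(17),"same"));q=np.arange(max(j-8,0),min(j+9,len(w)))
        out.append((s["time"],np.degrees((w[q]*a[q]).sum()/max(w[q].sum(),1)),w[j]))
    return np.array(out),im
E
python3 - <<'E'
from h import *
s=monitor.state();print(rel(s),s["position"],s["time"],s["wrist_force"])
for n in("scene","side"):
    o,im=scan(n,6,0,360);print(n,o.round(2));cv2.imwrite(f"pics/{n}4.png",im)
    a,p,w=line_angle(cam(n),im,c0);print([(int(np.degrees(x)),int(v)) for x,v in zip(a[::20],p[::20])])
a,p,w=line_angle(cam("side"),cv2.imread("pics/side0.png"),c0);k=w>40;print("side start",np.degrees((a*w)[k].sum()/w[k].sum()))
a,p,w=line_angle(cam("scene"),cv2.imread("pics/scene0.png"),c0);k=w>40;print("scene start",np.degrees((a*w)[k].sum()/w[k].sum()))
E
```

```text
time: 7.98
position: [0.5373, -0.028, 0.0596]
tcp_rot: [0.001, 0.532, 0.847, 0.001]
wrist_force: [-0.6, 0.9, 0.1]
finger_gap: 0.0001
finger_force: 0.0
(np.float64(-0.07352970692371465), np.float64(0.0004682812154917212), np.float64(115.71818628564323), array([ 2.33357048e-03, -1.36924104e-04, -9.99997268e-01])) [ 0.5373299  -0.02804252  0.05955735] 7.975 [-0.59653868  0.89004872  0.05775588]
scene [[  7.98 255.99 191.58]
 [  8.02 255.98 191.17]
 [  8.07 255.99 191.  ]
 [  8.12 255.98 191.  ]
 [  8.18 255.98 188.92]
 [  8.22 255.98 189.08]]
[(0, 246), (10, 246), (20, 246), (29, 246), (40, 246), (50, 245), (59, 245), (70, 244), (80, 244), (90, 245), (100, 245), (110, 243), (119, 243), (130, 243), (140, 243), (150, 243), (160, 243), (170, 243), (180, 243), (190, 243), (200, 227), (210, 247), (220, 243), (230, 198), (239, 154), (250, 81), (260, 67), (270, 78), (280, 104), (290, 82), (300, 168), (310, 198), (320, 243), (330, 245), (340, 245), (350, 246)]
side [[  8.28 294.6   91.92]
 [  8.32 294.1   88.17]
 [  8.38 294.11  90.42]
 [  8.43 294.1   90.08]
 [  8.48 293.63  87.75]
 [  8.52 258.77 134.  ]]
[(0, 245), (10, 245), (20, 245), (29, 245), (40, 246), (50, 246), (59, 246), (70, 246), (80, 246), (90, 246), (100, 246), (110, 245), (119, 246), (130, 246), (140, 245), (150, 246), (160, 246), (170, 245), (180, 246), (190, 246), (200, 245), (210, 246), (220, 246), (230, 245), (239, 246), (250, 246), (260, 134), (270, 206), (280, 207), (290, 161), (300, 181), (310, 223), (320, 245), (330, 246), (340, 245), (350, 246)]
side start 39.33296496398167
scene start 39.85046511627907
```

```bash
for i in 1 2 3; do python3 -m pendant '[[[0,0,0,0,0,0,0],[0,0,0,0,0,0,0],[0,0,0,0,0,0,0],[0,0,0,0,0,0,0],[0,0,0,0,0,0,0],[0,0,0,0,0,0,0],[0,0,0,0,0,0,0],[0,0,0,0,0,0,0],[0,0,0,0,0,0,0],[0,0,0,0,0,0,0],[0,0,0,0,0,0,0],[0,0,0,0,0,0,0]]]' | grep -E 'time|pos'; done
python3 - <<'E'
from h import *
s=monitor.state();print(rel(s)[:2],s["position"],s["wrist_force"])
o,_=scan("side",10,0,254);print(o.round(2))
E
```

```text
time: 10.07
position: [0.5363, -0.0281, 0.0583]
time: 11.58
position: [0.5363, -0.0281, 0.0583]
time: 13.08
position: [0.5363, -0.0281, 0.0583]
(np.float64(-0.07313645774181485), np.float64(-0.00045931728551935273)) [ 0.53632968 -0.02808785  0.05832063] [ 0.00796645 -0.30824572  0.90034241]
[[ 13.08 159.03 143.25]
 [ 13.12 164.09 133.58]
 [ 13.18 169.1  129.83]
 [ 13.22 173.84 117.5 ]
 [ 13.28 178.74 125.58]
 [ 13.32 183.53 122.58]
 [ 13.38 188.39 105.08]
 [ 13.42 193.19 110.42]
 [ 13.48 197.84 103.92]
 [ 13.52 202.65 113.  ]]
```

```bash
for i in 1; do python3 -m pendant '[[[0,0,0.0025,0,0,0,0],[0,0,0.0025,0,0,0,0],[0,0,0.0025,0,0,0,0],[0,0,0.0025,0,0,0,0],[0,0,0.0025,0,0,0,0],[0,0,0.0025,0,0,0,0],[0,0,0.0025,0,0,0,0],[0,0,0.0025,0,0,0,0],[0,0,0.0025,0,0,0,0],[0,0,0.0025,0,0,0,0],[0,0,0.0025,0,0,0,0],[0,0,0.0025,0,0,0,0]]]' | grep -E 'time|pos'; done
python3 -m pendant '[[[0,0,0,0,0,0,0],[0,0,0,0,0,0,0],[0,0,0,0,0,0,0],[0,0,0,0,0,0,0],[0,0,0,0,0,0,0],[0,0,0,0,0,0,0],[0,0,0,0,0,0,0],[0,0,0,0,0,0,0],[0,0,0,0,0,0,0],[0,0,0,0,0,0,0],[0,0,0,0,0,0,0],[0,0,0,0,0,0,0]]]'
python3 - <<'E'
from h import *
s=monitor.state();print(rel(s)[:2],s["position"],s["wrist_force"])
o,_=scan("side",4,0,254);print(o.round(2))
o,_=scan("scene",4,0,200);print(o.round(2))
E
```

```text
time: 15.08
position: [0.5363, -0.0281, 0.0558]
time: 16.58
position: [0.5363, -0.0281, 0.0558]
tcp_rot: [0.0, 0.532, 0.847, 0.0]
wrist_force: [0.4, 0.6, 0.6]
finger_gap: 0.0004
finger_force: 0.0
(np.float64(-0.07315817973307026), np.float64(-0.0004706941183748541)) [ 0.53632823 -0.02811265  0.05580019] [0.41291664 0.6445597  0.5793021 ]
[[ 16.58  80.35 119.17]
 [ 16.62  83.49 132.08]
 [ 16.68  86.82 126.83]
 [ 16.73  89.77 130.75]]
[[ 16.77  92.07 188.5 ]
 [ 16.82  94.97 195.58]
 [ 16.88  97.94 188.42]
 [ 16.92 100.93 193.92]]
```

```bash
python3 -m pendant '[[[0,0,0,0,0,0,0],[0,0,0,0,0,0,0],[0,0,0,0,0,0,0],[0,0,0,0,0,0,0],[0,0,0.0055,0,0,0,0],[0,0,0.0055,0,0,0,0],[0,0,0.0055,0,0,0,0],[0,0,0.0055,0,0,0,0],[0,0,0.0055,0,0,0,0]]]'
python3 - <<'E'
from h import *
s=monitor.state();print(rel(s)[:2],s["position"],s["wrist_force"])
o,_=scan("side",2,0,254);print(o.round(2))
o,im=scan("scene",2,0,200);print(o.round(2))
C=cam("scene");cv2.imwrite("pics/s5.png",cv2.resize(im[200:330,250:400],None,fx=4,fy=4,interpolation=cv2.INTER_CUBIC))
E
```

```text
time: 18.1
position: [0.5386, -0.0275, 0.052]
tcp_rot: [0.002, 0.532, 0.847, 0.001]
wrist_force: [-1.6, 1.8, 13.3]
finger_gap: -0.0003
finger_force: 6.6
(np.float64(-0.07356002472361012), np.float64(0.0018431239950476585)) [ 0.53861273 -0.02745732  0.05198869] [-1.61498087  1.77362846 13.28373819]
[[ 18.1  139.88 137.83]
 [ 18.15 139.88 149.58]]
[[ 18.2  138.26 194.58]
 [ 18.25 138.26 194.58]]
```

View pics/s5.png

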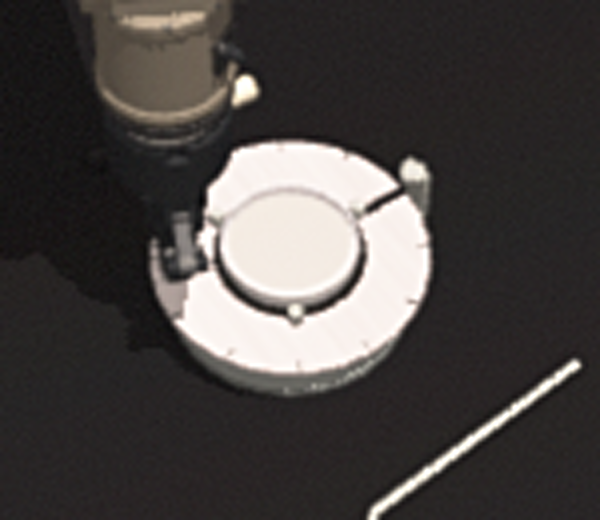

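The line runs to the pointer bracket: the line's end is at about (403,195) in the crop and the bracket at (413,180). Next is lifting straight up.

```bash
python3 -m pendant '[[[0,0,0,0,0,0,0],[0,0,-0.015,0,0,0,0],[0,0,-0.06,0,0,0,0],[0,0,-0.1,0,0,0,0],[0,0,-0.13,0,0,0,0],[0,0,-0.13,0,0,0,0],[0,0,-0.13,0,0,0,0],[0,0,-0.13,0,0,0,0]]]'
python3 - <<'E'
from h import *
o,_=scan("side",2,0,254);print(o.round(2))
o,im=scan("scene",2,0,200);print(o.round(2))
s=monitor.state();print(s["position"],s["wrist_force"],abs(s["dq"]).max())
for x in("scene",):print(disc_fit(cam(x),im,c0))
cv2.imwrite("pics/s6.png",cv2.resize(im[200:330,250:400],None,fx=4,fy=4,interpolation=cv2.INTER_CUBIC))
E
```

```text
time: 19.3
position: [0.5354, -0.0282, 0.1791]
tcp_rot: [-0.001, 0.532, 0.847, -0.001]
wrist_force: [-0.6, 0.3, -1.0]
finger_gap: -0.0002
finger_force: 0.0
[[ 19.3  122.09 149.25]
 [ 19.35 121.14 153.42]]
[[ 19.4  118.83 187.33]
 [ 19.45 117.86 186.5 ]]
[ 0.53595087 -0.02804736  0.17964168] [ 0.81493527  0.00747803 -0.29693967] 0.004361486140846564
(array([0.50582172, 0.03891046]), array([0.17988827, 0.18090843]))
```

View pics/s6.png

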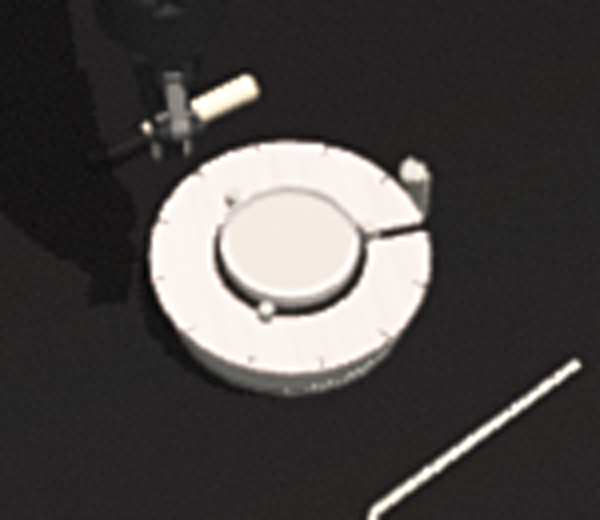

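The press had flexed the arm sideways, and as it lifted, the springback nudged the disc clockwise. It is still turning, at about −0.33 rad/s. I'll keep it going that way with a face drag, then brake again more lightly.

```bash
python3 -m pendant '[[[0,0.02,0.05,0,0,0,0],[0,0.045,0.10,0,0,0,0],[0,0.045,0.120,0,0,0,0],[0,0.038,0.124,0,0,0,0],[0,0.02,0.129,0,0,0,0],[0,-0.008,0.1295,0,0,0,0],[0,-0.036,0.128,0,0,0,0],[0,-0.06,0.105,0,0,0,0],[0,-0.075,0.07,0,0,0,0]]]'
python3 - <<'E'
from h import *
s=monitor.state();print(rel(s)[:2],s["position"],s["wrist_force"])
o,_=scan("side",3,0,225);print(o.round(2))
o,_=scan("scene",3,0,190);print(o.round(2))
o,_=scan("side",2,0,225);print(o.round(2))
E
```

```text
time: 20.62
position: [0.4664, -0.0621, 0.1117]
tcp_rot: [-0.0, 0.533, 0.846, -0.001]
wrist_force: [0.4, -0.3, 0.4]
finger_gap: 0.0001
finger_force: 0.0
(np.float64(-0.0735777166324482), np.float64(-0.07814971997629039)) [ 0.46638557 -0.06214989  0.11167834] [ 0.35461023 -0.28651333  0.4058436 ]
[[ 20.62  98.33 133.33]
 [ 20.68  97.39 131.17]
 [ 20.72  96.51 125.42]]
[[ 20.78  94.65 189.58]
 [ 20.82  93.76 190.67]
 [ 20.88  92.73 196.5 ]]
[[ 20.92  92.83 143.58]
 [ 20.98  92.   143.75]]
```

```bash
python3 -m pendant '[[[0.012,0.06,0,0,0,0,0],[0.012,0.12,0.01,0,0,0,0],[0.012,0.125,0.045,0,0,0,0],[0.012,0.125,0.053,0,0,0,0],[0.012,0.117,0.053,0,0,0,0],[0.012,0.105,0.053,0,0,0,0],[0.012,0.081,0.053,0,0,0,0],[0.012,0.051,0.053,0,0,0,0],[0.008,0.025,0.035,0,0,0,0],[0.005,0.015,0,0,0,0,0]]]'
python3 - <<'E'
from h import *
s=monitor.state();print(rel(s)[:2],s["position"],s["wrist_force"])
o,_=scan("side",6,0,225);print(o.round(2))
E
```

```text
time: 22.28
position: [0.4766, -0.0516, 0.1107]
tcp_rot: [-0.001, 0.533, 0.846, -0.001]
wrist_force: [1.2, 0.3, 0.4]
finger_gap: -0.0003
finger_force: 0.0
(np.float64(-0.06852101649318257), np.float64(-0.0643414798081492)) [ 0.47660471 -0.05160281  0.11067816] [1.20224149 0.34097341 0.36798518]
[[22.28  0.    0.  ]
 [22.32  0.    0.  ]
 [22.38  0.    0.  ]
 [22.42  0.    0.  ]
 [22.48  0.    0.  ]
 [22.52  0.    0.  ]]
```

```bash
python3 -m pendant '[[[0.012,0.05,0,0,0,0,0],[0.03,0.1,0,0,0,0,0],[0.036,0.131,0.01,0,0,0,0],[0.036,0.131,0.03,0,0,0,0],[0.036,0.131,0.045,0,0,0,0],[0.036,0.131,0.053,0,0,0,0],[0.036,0.131,0.053,0,0,0,0],[0.036,0.131,0.053,0,0,0,0]]]'
python3 - <<'E'
from h import *
s=monitor.state();print(rel(s)[:2],s["position"],s["wrist_force"])
o,im=scan("side",8,40,300);print(o.round(2))
a,p,w=line_angle(cam("side"),im,c0);print([(int(np.degrees(x)),int(v)) for x,v in zip(a[::20],p[::20]) if v<230])
E
```

```text
time: 23.58
position: [0.5827, 0.0393, 0.0579]
tcp_rot: [0.0, 0.532, 0.847, 0.0]
wrist_force: [0.0, -0.6, 0.7]
finger_gap: 0.0001
finger_force: 0.0
(np.float64(-0.03251726169424752), np.float64(0.07058156867945264)) [0.58270104 0.03929627 0.05786382] [ 0.01823339 -0.59153914  0.6941582 ]
[[ 23.58 261.99  64.17]
 [ 23.62 251.98  63.58]
 [ 23.68 296.06  63.08]
 [ 23.72 286.99  65.67]
 [ 23.78 275.99  63.92]
 [ 23.82 294.57 155.92]
 [ 23.88 283.57 158.17]
 [ 23.92 273.   166.67]]
[(0, 152), (250, 185), (260, 185), (270, 133), (280, 180), (290, 185), (300, 184), (310, 187), (320, 188), (330, 185), (340, 182), (350, 128)]
```

```bash
python3 -m pendant '[[[0.001,-0.004,0,0,0,0,0],[0.001,-0.004,0.002,0,0,0,0],[0.001,-0.004,0.0025,0,0,0,0],[0.001,-0.004,0.0025,0,0,0,0],[0.001,-0.004,0.0025,0,0,0,0],[0.001,-0.004,0.0025,0,0,0,0],[0.001,-0.004,0.0025,0,0,0,0],[0.001,-0.004,0.0025,0,0,0,0],[0.001,-0.004,0.0025,0,0,0,0],[0.001,-0.004,0.0025,0,0,0,0],[0.001,-0.004,0.0025,0,0,0,0],[0.001,-0.004,0.0025,0,0,0,0]]]' | grep -E 'time|pos'
for i in 1 2 3; do python3 -m pendant '[[[0,0,0,0,0,0,0],[0,0,0,0,0,0,0],[0,0,0,0,0,0,0],[0,0,0,0,0,0,0],[0,0,0,0,0,0,0],[0,0,0,0,0,0,0],[0,0,0,0,0,0,0],[0,0,0,0,0,0,0],[0,0,0,0,0,0,0],[0,0,0,0,0,0,0],[0,0,0,0,0,0,0],[0,0,0,0,0,0,0]]]' | grep -E 'time|pos'; done
python3 - <<'E'
from h import *
s=monitor.state();print(rel(s)[:2],s["position"],s["wrist_force"])
o,im=scan("side",8,8,340);print(o.round(2))
E
```

```text
time: 25.48
position: [0.5784, 0.0388, 0.0548]
time: 26.98
position: [0.5785, 0.0388, 0.0548]
time: 28.48
position: [0.5784, 0.0388, 0.0548]
time: 29.98
position: [0.5784, 0.0388, 0.0548]
(np.float64(-0.031136527116586665), np.float64(0.0665277772342653)) [0.57844894 0.03882584 0.05481017] [-0.83294547  1.45540164 -0.41647315]
[[ 29.98 328.54  84.92]
 [ 30.02 328.53  82.92]
 [ 30.08 329.02  84.08]
 [ 30.12 329.02  83.75]
 [ 30.18 329.02  83.92]
 [ 30.22 328.54  82.92]
 [ 30.28 329.01  83.33]
 [ 30.32 329.02  84.33]]
```

```bash
python3 - <<'E'
from h import *
o,im=scan("side",5,15,245);print(o.round(2))
a,p,w=line_angle(cam("side"),im,c0);print([(int(np.degrees(x)),int(v)) for x,v in zip(a[::8],p[::8]) if v<230])
E
```

```text
[[ 30.38  16.67   0.  ]
 [ 30.42 242.76  26.5 ]
 [ 30.48 242.78  26.58]
 [ 30.52 242.54  30.67]
 [ 30.58 242.74  26.92]]
[(0, 129), (4, 185), (239, 223), (244, 197), (248, 191), (252, 188), (256, 184), (260, 184), (264, 181), (268, 182), (272, 184), (276, 185), (280, 184), (284, 184), (288, 184), (292, 184), (296, 182), (300, 184), (304, 184), (308, 184), (312, 185), (316, 184), (320, 182), (324, 173), (328, 162), (332, 166), (336, 179), (340, 152), (344, 113), (348, 107), (352, 101), (356, 108)]
```

```bash
python3 -m pendant '[[[0,0,0,0,0,0,0],[0,0,0,0,0,0,0],[0,0,0,0,0,0,0],[0,0,0,0,0,0,0],[0,0,0,0,0,0,0],[0,0,0,0,0,0,0],[0,0,0,0,0,0,0],[0,0,0,0,0,0,0]]]' | grep time
python3 - <<'E'
from h import *
for i in range(5):
    s=monitor.state();im=imaging.capture("side")[:,:,::-1].copy()
    a,p,w=line_angle(cam("side"),im,c0);k=(p<140)&(a>.2)&(a<5.7);print(s["time"],np.degrees(a[k]).min() if k.any() else 0,np.degrees(a[k]).max() if k.any() else 0)
E
```

```text
time: 31.62
31.625 258.0 264.0
31.675 253.5 260.50000000000006
31.725 249.5 256.0
31.775 246.00000000000003 252.0
31.825 242.49999999999997 248.0
```

```bash
python3 -m pendant '[[[0,0,0,0,0,0,0],[0,0,0,0,0,0,0],[0,0,0,0,0,0,0],[0,0,0,0,0,0,0]]]' | grep -E 'time|pos'
python3 - <<'E'
from h import *
o,im=scan("side",4,20,232);print(o.round(2))
E
```

```text
time: 32.38
position: [0.5785, 0.0388, 0.0548]
[[ 32.38 202.49 106.5 ]
 [ 32.42 198.77 108.5 ]
 [ 32.48 195.15 116.25]
 [ 32.52 191.45 118.25]]
```

```bash
python3 -m pendant '[[[0,0,0,0,0,0,0],[0,0,0,0,0,0,0],[0,0,0,0,0,0,0],[0,0,0,0,0,0,0],[0,0,0,0,0,0,0],[0,0,0.0037,0,0,0,0],[0,0,0.0037,0,0,0,0],[0,0,0.0037,0,0,0,0],[0,0,0.0037,0,0,0,0]]]'
python3 - <<'E'
from h import *
o,im=scan("side",2,20,232);print(o.round(2))
o,im=scan("scene",1,20,190);print(o.round(2));print(rel(monitor.state())[:2])
E
```

```text
time: 33.7
position: [0.5788, 0.0392, 0.052]
tcp_rot: [0.0, 0.532, 0.847, 0.0]
wrist_force: [-3.0, 0.6, 9.9]
finger_gap: 0.0001
finger_force: 4.8
[[ 33.7  137.99 149.5 ]
 [ 33.75 137.99 135.46]]
[[ 33.8  182.42  67.  ]]
(np.float64(-0.03102613451531367), np.float64(0.06699739826196563))
```

```bash
python3 -m pendant '[[[0,0,-0.00015,0,0,0,0],[0,0,-0.0003,0,0,0,0],[0,0,-0.00045,0,0,0,0],[0,0,-0.0006,0,0,0,0],[0,0,-0.00075,0,0,0,0],[0,0,-0.0009,0,0,0,0],[0,0,-0.00105,0,0,0,0],[0,0,-0.0012,0,0,0,0]]]'
python3 - <<'E'
from h import *
o,im=scan("side",3,20,232);print(o.round(2))
E
```

```text
time: 34.85
position: [0.5786, 0.0387, 0.0522]
tcp_rot: [0.0, 0.532, 0.847, 0.0]
wrist_force: [0.6, -0.2, 0.7]
finger_gap: -0.0001
finger_force: 0.6
[[ 34.85 137.66 149.04]
 [ 34.9  137.65 148.42]
 [ 34.95 137.66 149.42]]
```

Nearly unloaded and the disc has stayed still. I'll keep lifting gently.

```bash
python3 -m pendant '[[[0,0,-0.0001,0,0,0,0],[0,0,-0.0002,0,0,0,0],[0,0,-0.0003,0,0,0,0],[0,0,-0.0005,0,0,0,0],[0,0,-0.001,0,0,0,0],[0,0,-0.003,0,0,0,0],[0,0,-0.01,0,0,0,0],[0,0,-0.04,0,0,0,0],[0,0,-0.08,0,0,0,0],[0,0,-0.11,0,0,0,0],[0,0,-0.11,0,0,0,0],[0,0,-0.11,0,0,0,0]]]'
python3 - <<'E'
from h import *
o,im=scan("side",3,20,232);print(o.round(2))
E
python3 -m pendant '[[[0,0,0,0,0,0,0],[0,0,0,0,0,0,0],[0,0,0,0,0,0,0],[0,0,0,0,0,0,0],[0,0,0,0,0,0,0],[0,0,0,0,0,0,0]]]' | grep time
python3 - <<'E'
from h import *
o,im=scan("side",1,20,232);print(o.round(2))
cv2.imwrite("pics/d9.png",cv2.resize(im[200:330,220:370],None,fx=4,fy=4,interpolation=cv2.INTER_CUBIC))
E
```

```text
time: 36.5
position: [0.578, 0.0386, 0.162]
tcp_rot: [-0.0, 0.532, 0.847, -0.0]
wrist_force: [-0.4, 0.1, -0.8]
finger_gap: -0.0
finger_force: 0.0
[[ 36.5  137.65 155.58]
 [ 36.55 137.65 148.75]
 [ 36.6  137.65 148.67]]
time: 37.4
[[ 37.4  137.65 148.75]]
```

View pics/d9.png

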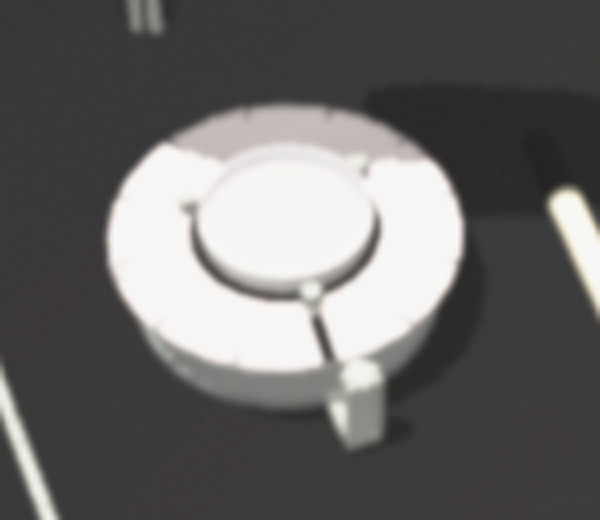

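```bash
python3 - <<'E'
from h import *
C=cam("side")
for uv in[(311,293),(310,294),(312,292)]:
    P=px2w(C,[uv],.056)[0,:2]-c0;print(np.degrees(np.arctan2(P[1],P[0])),np.hypot(*P))
# template: projected top-plate corners of the bracket vs angle, in d9 crop pixels, and line end
for d in(138,141,144,147):
    t=np.radians(d);e=np.array([np.cos(t),np.sin(t)]);f=np.array([-e[1],e[0]])
    Q=[np.r_[c0+r*e+s*f,.056] for r,s in((.093,.01),(.093,-.01),(.113,-.01),(.113,.01),(.103,0))]
    print(d,((w2px(C,Q)-[220,200])*4).round().astype(int).tolist())
t=np.radians(137.65);print(((w2px(C,[np.r_[c0+.088*np.array([np.cos(t),np.sin(t)]),.052]])-[220,200])*4).round())
# scene
S=cam("scene")
for uv in[(353,241),(353.5,244)]:
    P=px2w(S,[uv],.056)[0,:2]-c0;print("sc",np.degrees(np.arctan2(P[1],P[0])),np.hypot(*P))
E
```

```text
144.5927364916403 0.1055273161279007
143.13051181615336 0.10699341313329669
146.10024164008942 0.1041273090028324
138 [[353, 355], [313, 364], [325, 396], [365, 386], [339, 375]]
141 [[362, 351], [323, 363], [337, 394], [376, 382], [349, 372]]
144 [[371, 347], [333, 360], [349, 391], [387, 377], [360, 369]]
147 [[379, 343], [342, 358], [361, 387], [398, 373], [370, 365]]
[[329. 357.]]
sc 143.56685251797367 0.10610359517783909
sc 138.8647600067019 0.1009985073032362
```

```bash
python3 -m pendant '[[[0.015,-0.035,-0.02,0,0,0,0],[0.033,-0.075,-0.02,0,0,0,0],[0.049,-0.112,-0.02,0,0,0,0],[0.049,-0.112,-0.02,0,0,0,0],[0.049,-0.112,-0.02,0,0,0,0],[0.049,-0.112,-0.02,0,0,0,0],[0.049,-0.112,-0.02,0,0,0,0]]]'|grep -E 'time|pos'
python3 - <<'E'
from h import *
s=monitor.state();im=imaging.capture("wrist")[:,:,::-1].copy();C=cam("wrist",s);cv2.imwrite("pics/w9.png",im)
print("cam",C[3])
a,p,w=line_angle(C,im,c0);k=(w>40)&(np.degrees(a)>120)&(np.degrees(a)<160);print("line",np.degrees((a*w)[k].sum()/w[k].sum()))
g=np.degrees(a)
def ring(r,z):
    A=np.radians(np.arange(122,166,1.));P=np.c_[c0[0]+r*np.cos(A),c0[1]+r*np.sin(A),0*A+z]
    m=w2px(C,P).astype(np.float32).reshape(1,-1,2)
    return cv2.remap(im,m[...,0],m[...,1],cv2.INTER_LINEAR)[0].mean(1).astype(int)
for r in np.arange(.088,.119,.003):print(round(r,3),*ring(r,.056))
E
```

```text
time: 38.33
position: [0.457, 0.0346, 0.1822]
cam [0.42488922 0.10016869 0.32555199]
line 136.74601035721838
0.088 234 235 234 234 234 234 234 235 235 235 236 237 219 80 85 84 85 91 238 235 234 234 235 234 233 232 232 233 233 232 233 233 234 234 235 236 237 236 235 234 234 232 230 231
0.091 122 143 172 161 159 139 124 128 121 126 139 139 147 82 93 96 121 146 212 204 183 193 159 163 173 213 198 212 194 189 160 142 131 139 127 130 129 171 172 182 213 162 145 132
0.094 73 73 70 71 72 70 72 70 71 72 73 72 72 74 73 72 185 220 221 223 225 220 221 221 219 214 64 71 73 73 72 73 71 68 69 67 67 67 66 70 66 65 67 67
0.097 70 68 69 70 69 69 69 70 69 67 69 69 69 71 70 71 149 221 221 221 220 222 220 221 220 193 63 67 65 66 65 70 67 68 69 69 68 68 69 67 67 67 65 66
0.1 66 66 66 67 65 65 66 65 65 66 67 67 67 67 68 67 104 222 220 223 222 221 221 222 206 112 64 62 62 61 61 64 67 67 66 66 65 65 65 67 64 65 64 63
0.103 63 63 62 62 62 63 64 63 63 63 62 64 65 63 65 63 157 222 222 222 221 223 225 225 223 217 53 58 59 59 59 58 60 58 64 64 61 62 62 63 61 60 62 62
0.106 59 61 61 60 59 59 61 63 62 61 63 60 61 60 62 61 78 225 222 222 225 227 223 221 222 172 49 55 56 59 55 55 55 52 58 58 59 59 60 60 60 58 57 59
0.109 56 57 56 57 58 55 56 59 58 59 58 58 58 58 58 56 187 222 221 227 226 222 221 221 220 218 54 51 52 52 50 54 52 58 58 57 56 58 57 55 55 56 56 55
0.112 54 53 54 54 55 55 53 53 56 55 55 55 55 55 56 56 65 78 71 46 210 224 83 64 59 75 57 54 57 53 54 56 55 54 53 54 54 52 53 52 54 54 54 54
0.115 49 51 53 53 53 51 53 50 52 53 52 52 54 53 53 55 53 53 55 54 55 53 53 53 53 55 53 56 54 54 53 53 54 52 51 53 51 51 51 50 50 50 52 52
0.118 50 49 50 49 51 52 51 51 50 51 51 50 48 51 52 53 51 52 50 49 51 51 52 53 50 52 52 51 51 54 50 52 49 49 51 48 50 50 50 49 51 52 50 50
```

The wrist view reads the bracket centre at 142.6° and the line at about 136.9°. That is roughly 9 mm off, inside the tolerance, with the disc at rest and the hand clear.

```bash
python3 -c "
from plant import workorder
print(workorder.job_done())"
```

```text
the job is handed in; nothing more can be done
None
```

I handed the job in with the disc at rest, its line about 9 mm from the pointer and the hand clear; after a free run of over 12 s I braked it there, but lifting off nudged it clockwise again (it never stopped elsewhere), so I re-flicked it, let it run, braked it again and eased off without turning it.

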